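Seat an opened phone in the board clamp

TASK

An opened phone lies loosely across the two rails of the board clamp, askew and sticking out too far towards you. Nudge it endwise with the fingertips until it is centred on the clamp's jaws, then push the blue jaw up until the phone is held square and without a gap between it and the fixed jaw. Only push, gently: do not grip the phone or the jaw, do not lift the phone or tip it off the rails, and leave the tools and parts lying round the clamp where they are.

Things in the scene. Friction and masses are not known exactly. Their poses are not given: they have to be found in the camera images.
- board_clamp: Board clamp, fixed to the bench. Origin at bench height under its middle; x points away from the robot, turned up to 0.35 rad. Base x +-58, y -99 to +116 mm, 13 mm high. Two round steel rails run along y at x = +-32 mm, 8 mm thick, tops 28 mm above the bench. Black end block at -y: x +-44, y -98 to -84, 39 mm high, with a knob (26 mm across) behind it to y -115.
- stop_face (a point): Face of the black fixed jaw (clamp's +y end), on which the phone's long edge shall rest: clamp x 0, y +93 mm, 32 mm above the bench; axes as the clamp's. The fixed jaw spans x +-44, y 93 to 107, 39 mm high; a thin lip on it (x +-39, y 89 to 93, 39 to 55 mm high) overhangs the phone's edge without touching it.
- board_clamp_jaw (a joint): Travel of the blue jaw along the clamp's +y, in m: 0 (away) to 0.045; starts at 0 to 0.003. About 2 N of friction, no spring, it stays where it is left. It meets the seated phone at about 0.0255.
- jaw_back (a point): Middle of the back face (-y side, the one to push) of the blue jaw, at 34 mm height; moves with it; axes as the clamp's. The blue jaw rides on the rails: x +-44, 18 mm thick in y, 14 to 38 mm high, with a thin black lip on its front edge up to 55 mm. Behind it 63 to 66 mm are free up to the end block at -y, save for the rails and a spindle between them (all below 32 mm).
- jaw_front (a point): Middle of the front face (+y side, meets the phone) of the blue jaw, at 34 mm height; moves with it.
- phone_mid (a point): Centre, half-way up, of the opened phone (dark grey frame, green board showing): 148 mm long (its x), 71 mm wide (its y), 8 mm thick, about 0.13 kg. Lies across the rails, underside at 28, top at 36 mm height, turned up to 0.08 rad against the clamp; its centre is 14 to 26 mm from the clamp's centre line towards -x (the robot) and 11 to 16 mm short of its place at the fixed jaw.
- phone: The same phone; origin in the middle of its underside, x along its length, z up. Centred means clamp x = 0.
- screwdriver_red: red precision screwdriver, 157 mm long, 13 mm high; lies loose on the bench near the clamp, must not be moved. Origin: middle of its underside.
- screwdriver_blue: blue precision screwdriver, 172 mm long, 13 mm high; lies loose on the bench near the clamp, must not be moved. Origin: middle of its underside.
- tweezers_bent: black bent tweezers, 126 mm long, 9 mm high; lies loose on the bench near the clamp, must not be moved. Origin: middle of its underside.
- side_cutters: small blue-handled cutters, 127 mm long, 13 mm high; lies loose on the bench near the clamp, must not be moved. Origin: middle of its underside.
- solder_reel: teal reel of solder wire, 57 mm across, 32 mm high; lies loose on the bench near the clamp, must not be moved. Origin: middle of its underside.
- tape_amber: amber tape roll, 52 mm across, 12 mm high; lies loose on the bench near the clamp, must not be moved. Origin: middle of its underside.
- screw_dish: round steel screw dish, 65 mm across, 14 mm high; lies loose on the bench near the clamp, must not be moved. Origin: middle of its underside.
- battery_pack: flat black phone battery, 46x79x5 mm; lies loose on the bench near the clamp, must not be moved. Origin: middle of its underside.

How it is judged:
By the outcome, as a careful person would: the job done as asked, in the order asked, and still so for the second after the job is handed in, with the robot touching nothing.
It also fails if it takes over 45 s, if anything falls off the work surface, if the arm or the gripper's body presses on something with over 40 N, if the wrist force passes 120 N, or if a joint passes its speed limit or range.

ROBOT

A 6-joint arm with a two-finger parallel gripper is mounted at the origin on a cart in front of the work surface, level with it; the furniture and walls round the work are solid. World frame = base frame: x ahead of the robot, y to its left, z up, the work surface at z = 0. Lengths are in m, angles in rad, forces in N, time in s.
With the tool pointing down it reaches from about 0.25 to 0.725 m from the base axis. Payload 4 kg.
Tool frame: the origin (TCP) lies between the finger pads; the fingertips stand 8 mm ahead of it and the grasp point (between the pads) lies 11 mm behind it (bot.tip_reach is the distance from the TCP to the fingertips, in m); z points along the fingers, y is the line along which they close (so a half turn about z gives the same grasp; the last joint's range is limited). The gripper opens to 85 mm and grips with 20 to 120 N. Pads are 22 mm wide; open, the fingers measure 114 mm over their backs; the gripper's body (76 mm by 85 mm) begins 54 mm behind the grasp point. The pads swing forward as they close: fully open they stand 13 mm farther back than shut.
Start: joints at [-1.276, 0.241, 0.005, 1.335, 0, 1.571], TCP at [0.145, -0.478, 0.239] pointing down, gripper open.
Joint ranges: [-2.72, 2.72], [-1.05, 1.87], [-1.09, 1.28], [-1.99, 2.15], [-1.42, 1.44], [-3.14, 3.14]. Speed limits (rad/s): [2.79, 2.79, 3.14, 3.14, 3.14, 3.14].

INTERFACE

Orientations are given as a unit quaternion [x, y, z, w].
In Python, from workcell import bot gives the robot as it stands.
- The arm moves only by the tool move_arm, never from a script. Its argument "deltas" is a list of rows, each a list of 7 numbers: the opening, from 0 (shut) to 1 (fully open), then the shift along the tool's x, y, z in mm, then the turn, a rotation vector about the tool's x, y, z in degrees. In form: [[gripper, tx, ty, tz, ax, ay, az], ...]. A call has 1 to 10 rows; each row shifts and turns the commanded pose from where the row before left it, along the tool's axes as they then stand; what a row does not reach is not made up. A row lasts 1/12 s, in which the tool goes at most 41.7 mm and 7.16 degrees, less where a joint would pass 70% of its speed; a pose out of reach is approached as far as the arm can. A call is refused whole if a number of a shift passes 41.7 or a number of a turn 7.16, either way. A call with a gripper value outside its range is refused whole. The fingers move at their own pace and stop on an object; the grip force is fixed at half the most. Time passes only in rows, so rows that do not move let the fingers close. It gives the time, the measured TCP pose, the force, the opening and the grip force at its end, in the units of the state.
- bot.get_obs(): the state, without advancing time (a new reading comes with each control period).
- bot.camera(name): name is "scene" or "top" or "wrist"; returns the picture (420x560x3 uint8, blue, green, red); there is no depth.
- bot.calibration(name): a dict with "K" (3x3 intrinsics, pixels), "position" and "orientation" of the camera in the world. Camera axes: x right, y down, z forward; pixel columns grow to the right and rows downward; lengths in m; the calibration is good to about 2 mm. A picture is of the moment at which its call begins: read the wrist's pose just before it. calibration takes no time and is no camera call; for the wrist camera it gives the pose at the moment of the call.
- bot.job_done(): hands the job in; it is judged then, once.
Trained networks look in the newest picture that a camera, given by its name, has taken for a name from the list of things; names that differ only in an ending like _2 or _b are one class to them, and where a whole thing is asked for, a point or a joint stands for the part that bears it (a point fixed in the world has none). Each returns a list of dicts, best first, with "conf" (0 to 1); they miss things now and then, are a little off and sometimes report something else, mostly with a low value. They report only what shows in the picture. A call takes as long as a camera call.
- bot.outline_of(query, camera): "pixels" (420x560 bool, what is visible of it) and "rect" ([left, top, width, height] in pixels, round what is visible of it).
The state is a dict: "clock": time; "joint_pos": joint angles; "joint_vel": joint speeds; "tau": joint torques, N m; "eef_pos": TCP position; "tool_rot": TCP orientation; "ft_force": force on the tool from outside, world axes, zero at the start; "ft_torque": the same for the moment, N m; "grip_width": finger opening in m; "grasp_force": force on a finger pad.
Only numpy, scipy, OpenCV 4.12 (cv2) and the standard library are available. Lean on these libraries where they do the work, as an engineer would, in place of code of your own. Each camera call takes 0.05 s, during which the arm holds its last target. There are 200 camera calls.

## Working session

There is one attempt and no reset: what is moved stays moved. The work goes in short steps, Python scripts to look and compute and a tool call to move; the robot and the scene stay as the last step left them, time stands still between calls to the robot, and variables do not carry over. Pictures are saved under pics/ and viewed, at most 10 in all, crops included, and the job is handed in when it is done.

Besides the shell and the picture viewer there is one more tool, called after ">>>" by a JSON object that holds its "api" and its "payload", one argument or row to a line. move_arm: Moves the arm, as the interface text tells. Its arguments: {"type":"object","properties":{"deltas":{"type":"array","items":{"type":"array","items":{"type":"number"}}}},"required":["deltas"]}

```bash
mkdir -p pics
python3 - <<'E'
from workcell import bot
import cv2,numpy as np
o=bot.get_obs();print(o['clock'],o['eef_pos'],o['tool_rot'],o['grip_width'])
for c in['top','scene']:
    im=bot.camera(c);cv2.imwrite(f'pics/{c}0.png',im)
    k=bot.calibration(c);print(c,k)
    for q in['phone','board_clamp_jaw','board_clamp']:
        for d in bot.outline_of(q,c)[:1]:
            print(q,d['conf'],d['rect'],cv2.minAreaRect(np.argwhere(d['pixels'])[:,::-1].astype(np.float32)))
E
```

```text
0.0 [ 0.1450861  -0.47785671  0.23841904] [ 9.89158546e-01  1.46847915e-01 -1.37496968e-04 -1.02074159e-03] 0.0853735324793486
top {'K': array([[506.63272873,   0.        , 278.53395777],
       [  0.        , 506.63272873, 207.67303288],
       [  0.        ,   0.        ,   1.        ]]), 'position': array([ 0.54062427, -0.03033782,  1.11177525]), 'orientation': array([ 0.70775899, -0.70598307,  0.01894707, -0.01749655])}
phone 0.78 [193.2, 174.8, 51.3, 72.3] ((217.11766052246094, 209.9705810546875), (69.36518096923828, 34.1975212097168), 75.96376037597656)
board_clamp_jaw 0.71 [233.6, 175.6, 16.3, 41.9] ((241.93849182128906, 196.5076904296875), (41.92374038696289, 14.388029098510742), 82.87498474121094)
board_clamp 0.69 [183.5, 165.9, 105.8, 67.6] ((237.78012084960938, 197.97047424316406), (53.56084060668945, 107.44912719726562), 79.2156982421875)
scene {'K': array([[530.35265607,   0.        , 282.96708296],
       [  0.        , 530.35265607, 213.5187704 ],
       [  0.        ,   0.        ,   1.        ]]), 'position': array([-0.14399728,  0.69492596,  1.00615742]), 'orientation': array([-0.35227056,  0.84332239, -0.37604942,  0.15264216])}
phone 0.58 [213.1, 230.0, 60.2, 35.1] ((242.1154022216797, 248.42308044433594), (56.846160888671875, 23.307695388793945), 22.61986541748047)
board_clamp_jaw 0.67 [236.6, 223.8, 27.2, 19.0] ((249.40003967285156, 233.70001220703125), (33.541019439697266, 9.838699340820312), 26.56505012512207)
board_clamp 0.74 [205.5, 206.8, 81.3, 69.5] ((245.25003051757812, 241.75003051757812), (41.01219177246094, 82.73149108886719), 45.0)
```

Run:
```python
import cv2
im=cv2.imread('pics/top0.png');cv2.imwrite('pics/top0c.png',cv2.resize(im[120:270,130:330],None,fx=4,fy=4,interpolation=cv2.INTER_CUBIC))
```

```text
(no output)
```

View pics/top0c.png

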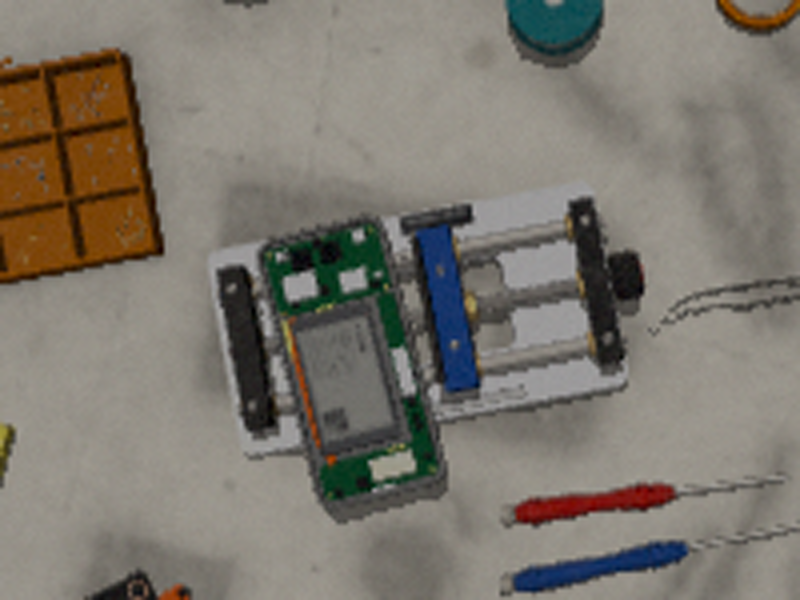

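```bash
cat > h.py <<'E'
from workcell import bot
import numpy as np,cv2
from scipy.spatial.transform import Rotation as R
def obs(): return bot.get_obs()
def plan(p,yaw=None,o=None):
    o=o or obs(); r=R.from_quat(o['tool_rot'])
    d=r.inv().apply(np.array(p)-o['eef_pos'])*1e3
    y=None
    if yaw is not None:
        t=R.from_matrix(np.array([[np.cos(yaw),np.sin(yaw),0],[np.sin(yaw),-np.cos(yaw),0],[0,0,-1]]))
        y=np.degrees((r.inv()*t).as_rotvec())
    print('t=%.2f'%o['clock'],'pos',o['eef_pos'].round(4),'F',np.round(o['ft_force'],1),'shift',d.round(1),'turn',None if y is None else y.round(2))
def ray(cal,uv,z):
    uv=np.atleast_2d(uv).astype(float)
    d=np.c_[(uv-cal['K'][:2,2])/np.diag(cal['K'])[:2],np.ones(len(uv))]
    d=R.from_quat(cal['orientation']).apply(d); c=np.array(cal['position'])
    return c+d*((np.broadcast_to(z,len(uv))-c[2])/d[:,2])[:,None]
E
python3 - <<'E'
from h import *
k=bot.calibration('top')
uv=lambda a:np.array(a)/4+[130,120]
print(ray(k,[uv(a) for a in [(247,350),(597,280),(447,308),(352,365)]],[.039,.039,.038,.036]).round(4))
k=bot.calibration('wrist');o=obs();r=R.from_quat(o['tool_rot'])
print(k['K'][0],r.inv().apply(np.array(k['position'])-o['eef_pos']),(r.inv()*R.from_quat(k['orientation'])).as_matrix().round(3))
print(bot.tip_reach)
plan([.45,.09,.26],np.radians(11.3))
E
```

```text
[[ 0.5959  0.1515  0.039 ]
 [ 0.6336 -0.0339  0.039 ]
 [ 0.6185  0.0457  0.038 ]
 [ 0.5882  0.0961  0.036 ]]
[312.83657447   0.         280.15160802] [ 0.0694257   0.00036117 -0.1332914 ] [[ 0.    -0.962 -0.274]
 [ 1.     0.001 -0.002]
 [ 0.002 -0.274  0.962]]
0.008
t=0.40 pos [ 0.1453 -0.4784  0.2392] F [0.8 0.5 0.2] shift [ 456.7 -455.3  -20.7] turn [-0.02  0.    5.59]
```

>>> {"api": "move_arm", "payload": {
  "deltas": [
    [0.5, 0, 0, 0, 0, 0, 5.6],
    [0.5, 30, -25, 0, 0, 0, 0],
    [0.5, 30, -25, 0, 0, 0, 0],
    [0.5, 30, -25, 0, 0, 0, 0],
    [0.5, 30, -25, 0, 0, 0, 0],
    [0.5, 30, -25, 0, 0, 0, 0],
    [0.5, 30, -25, 0, 0, 0, 0],
    [0.5, 30, -25, 0, 0, 0, 0],
    [0.5, 30, -25, 0, 0, 0, 0],
    [0.5, 30, -25, 0, 0, 0, 0]
  ]
}}

```text
clock: 1.23
eef_pos: [0.3669, -0.2033, 0.2396]
tool_rot: [0.995, 0.098, 0.0, 0.0]
ft_force: [0.2, -1.3, -0.3]
grip_width: 0.0423
grasp_force: 0.0
```

>>> {"api": "move_arm", "payload": {
  "deltas": [
    [0.5, 30, -25, 0, 0, 0, 0],
    [0.5, 30, -25, 0, 0, 0, 0],
    [0.5, 30, -25, 0, 0, 0, 0],
    [0.5, 30, -25, 0, 0, 0, 0],
    [0.5, 30, -25, 0, 0, 0, 0],
    [0.5, 30, -25, 0, 0, 0, 0],
    [0.5, 30, -25, 0, 0, 0, 0],
    [0.5, 30, -25, 0, 0, 0, 0],
    [0.5, 25, -20, 0, 0, 0, 0],
    [0.5, 0, 0, 0, 0, 0, 0]
  ]
}}

```text
clock: 2.07
eef_pos: [0.5858, 0.0676, 0.2379]
tool_rot: [0.995, 0.101, 0.001, -0.001]
ft_force: [-0.8, -0.7, -0.4]
grip_width: 0.0425
grasp_force: 0.0
```

Run:
```python
from h import *
plan([.58,.07,.239],np.radians(11.5)); print(obs()['grip_width'],obs()['tool_rot'])
k=bot.calibration('wrist');im=bot.camera('wrist');cv2.imwrite('pics/w1.png',im)
np.savez('w1.npz',K=k['K'],position=k['position'],orientation=k['orientation'])
for q in['phone','board_clamp_jaw','board_clamp']:
    for d in bot.outline_of(q,'wrist')[:1]:
        m=d['pixels'].astype(np.uint8);print(q,d['conf'],cv2.minAreaRect(np.argwhere(m)[:,::-1].astype(np.float32)))
```

```text
t=2.07 pos [0.5858 0.0676 0.2379] F [-0.8 -0.7 -0.4] shift [-5.2 -3.5 -1.1] turn [-0.1  -0.08  0.12]
0.04246523742373483 [ 9.94862537e-01  1.01229143e-01  6.08044535e-04 -9.07865259e-04]
phone 0.69 ((254.62838745117188, 172.61184692382812), (136.2281494140625, 67.56365203857422), 86.05481719970703)
board_clamp_jaw 0.82 ((308.54071044921875, 159.67135620117188), (25.00107192993164, 83.24263763427734), 2.1610796451568604)
board_clamp 0.91 ((299.2281494140625, 156.57260131835938), (209.7853240966797, 101.04580688476562), 0.795723557472229)
```

View pics/w1.png

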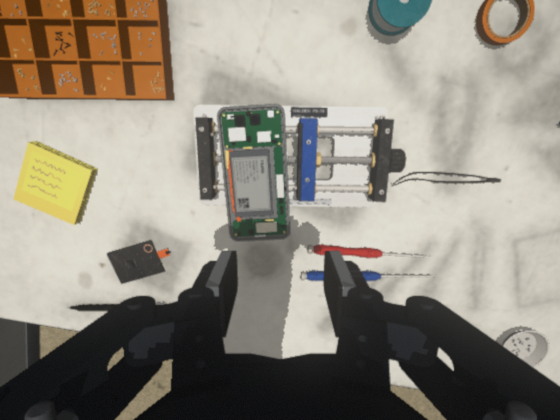

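Run:
```python
import cv2
im=cv2.imread('pics/w1.png');cv2.imwrite('pics/w1c.png',cv2.resize(im[100:250,190:390],None,fx=4,fy=4,interpolation=cv2.INTER_CUBIC))
```

```text
(no output)
```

View pics/w1c.png

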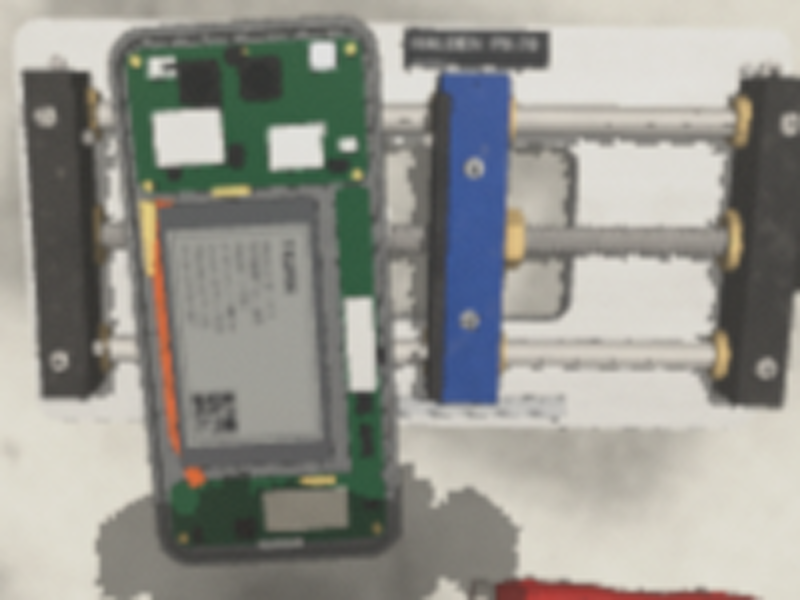

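Run:
```python
from h import *
k=dict(np.load('w1.npz'))
P=lambda a,z:ray(k,np.array(a)/4+[190,100],z)[:,:2]
j=P([(510,75),(498,403),(440,92),(430,398)],[.038,.038,.055,.055])
f=P([(25,72),(40,398)],.039); e=P([(775,78),(755,404)],.039)
print('jaw',j.round(4),'fix back',f.round(4),'end',e.round(4))
ph=P([(112,60),(163,530),(378,40),(400,520),(245,22),(282,556)],.036)
mj,mf,me=j[:2].mean(0),f.mean(0),e.mean(0)
v=mf-me; yaw=np.arctan2(-v[0],v[1]); print('yaw',np.degrees(yaw), 'jawyaw',np.degrees(np.arctan2(*(j[0]-j[1])[::-1])),np.degrees(np.arctan2(*(f[0]-f[1])[::-1])),'len fix-end',np.linalg.norm(v))
print('widths',np.linalg.norm(j[0]-j[1]),np.linalg.norm(f[0]-f[1]),np.linalg.norm(e[0]-e[1]))
c=np.array([[np.cos(yaw),np.sin(yaw)],[-np.sin(yaw),np.cos(yaw)]])
o=np.mean([mf-c[1]*.107,me+c[1]*.091],0); print('origin',o)
q=(ph-o)@c.T*1e3; print('phone pts in clamp',q.round(1),'yaw',[np.degrees(np.arctan2(*(q[a]-q[b])[::-1])).round(2) for a,b in((0,1),(2,3),(4,5))])
print('jaw in clamp',((j-o)@c.T*1e3).round(1))
```

```text
jaw [[0.6637 0.0452]
 [0.579  0.0282]
 [0.6559 0.0628]
 [0.5805 0.0486]] fix back [[0.6395 0.1665]
 [0.5552 0.1514]] end [[ 0.6766 -0.021 ]
 [ 0.5932 -0.0405]]
yaw 11.178635650640052 jawyaw 11.305716128239755 10.175744955390192 len fix-end 0.19337230350663717
widths 0.08640451666596492 0.08560723114908891 0.0856593521872036
origin [0.617674   0.05628059]
phone pts in clamp [[ 45.9  82.2]
 [-81.9  73.6]
 [ 51.4  14. ]
 [-78.3   6.3]
 [ 55.5  47.9]
 [-89.5  39.8]] yaw [np.float64(3.83), np.float64(3.41), np.float64(3.18)]
jaw in clamp [[ 43.  -19.8]
 [-43.4 -20. ]
 [ 38.8  -1.1]
 [-37.9  -0.4]]
```

Run:
```python
from h import *
plan([.494,.072,.05],np.radians(11.2))
```

```text
t=2.27 pos [0.5821 0.0621 0.2391] F [-1.9 -0.9 -0.2] shift [-84.2 -27.  189.2] turn [0.01 0.07 0.06]
```

>>> {"api": "move_arm", "payload": {
  "deltas": [
    [0, -28, -9, 0, 0, 0, 0],
    [0, -28, -9, 10, 0, 0, 0],
    [0, -28, -9, 20, 0, 0, 0],
    [0, 0, 0, 38, 0, 0, 0],
    [0, 0, 0, 38, 0, 0, 0],
    [0, 0, 0, 38, 0, 0, 0],
    [0, 0, 0, 30, 0, 0, 0],
    [0, 0, 0, 20, 0, 0, 0],
    [0, 0, 0, 0, 0, 0, 0],
    [0, 0, 0, 0, 0, 0, 0]
  ]
}}

```text
clock: 3.1
eef_pos: [0.4938, 0.0715, 0.0453]
tool_rot: [0.995, 0.097, -0.001, 0.0]
ft_force: [0.3, -0.1, 0.3]
grip_width: 0.0005
grasp_force: 0.0
```

Run:
```python
from h import *
plan([.494,.072,.01],np.radians(11.2))
cv2.imwrite('pics/w2.png',bot.camera('wrist'))
plan([.494,.072,.01],np.radians(11.2))
```

```text
t=3.10 pos [0.4938 0.0715 0.0453] F [ 0.3 -0.1  0.3] shift [ 0.4 -0.5 35.3] turn [-0.    0.13 -0.02]
t=3.15 pos [0.4954 0.0719 0.0465] F [-0.7  0.9  0.8] shift [-1.4 -0.4 36.5] turn [ 0.01 -0.06 -0.  ]
```

View pics/w2.png

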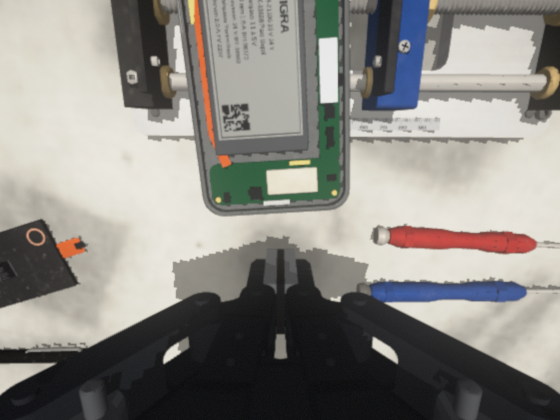

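>>> {"api": "move_arm", "payload": {
  "deltas": [
    [0, 0, 0, 6, 0, 0, 0],
    [0, 0, 0, 6, 0, 0, 0],
    [0, 0, 0, 5, 0, 0, 0],
    [0, 0, 0, 4, 0, 0, 0],
    [0, 0, 0, 2, 0, 0, 0],
    [0, 0, 0, 2, 0, 0, 0],
    [0, 0, 0, 2, 0, 0, 0],
    [0, 0, 0, 2, 0, 0, 0]
  ]
}}

```text
clock: 3.82
eef_pos: [0.4952, 0.0728, 0.0162]
tool_rot: [0.995, 0.098, 0.0, -0.0]
ft_force: [-0.7, 0.3, -0.3]
grip_width: -0.0001
grasp_force: 0.0
```

>>> {"api": "move_arm", "payload": {
  "deltas": [
    [0, 0, 0, 2, 0, 0, 0],
    [0, 0, 0, 1.5, 0, 0, 0],
    [0, 0, 0, 1.5, 0, 0, 0],
    [0, 0, 0, 1, 0, 0, 0],
    [0, 0, 0, 0, 0, 0, 0]
  ]
}}

```text
clock: 4.23
eef_pos: [0.495, 0.0727, 0.0101]
tool_rot: [0.995, 0.098, -0.0, 0.0]
ft_force: [-0.0, -0.1, 0.3]
grip_width: 0.0002
grasp_force: 0.0
```

>>> {"api": "move_arm", "payload": {
  "deltas": [
    [0.35, 0, 0, -10, 0, 0, 0],
    [0.35, 0, 0, -6, 0, 0, 0],
    [0.35, 2, 0, 0, 0, 0, 0],
    [0.35, 2, 0, 0, 0, 0, 0],
    [0.35, 2, 0, 0, 0, 0, 0],
    [0.35, 2, 0, 0, 0, 0, 0],
    [0.35, 2, 0, 0, 0, 0, 0],
    [0.35, 2, 0, 0, 0, 0, 0],
    [0.35, 1, 0, 0, 0, 0, 0],
    [0.35, 0, 0, 0, 0, 0, 0]
  ]
}}

```text
clock: 5.07
eef_pos: [0.5079, 0.0753, 0.0261]
tool_rot: [0.995, 0.098, -0.0, -0.0]
ft_force: [0.4, -0.1, 0.4]
grip_width: 0.0295
grasp_force: 0.0
```

>>> {"api": "move_arm", "payload": {
  "deltas": [
    [0.35, 1.5, 0, 0, 0, 0, 0],
    [0.35, 1.5, 0, 0, 0, 0, 0],
    [0.35, 1.5, 0, 0, 0, 0, 0],
    [0.35, 1.5, 0, 0, 0, 0, 0],
    [0.35, 1.5, 0, 0, 0, 0, 0],
    [0.35, 1.5, 0, 0, 0, 0, 0],
    [0.35, 1, 0, 0, 0, 0, 0],
    [0.35, 0, 0, 0, 0, 0, 0],
    [0.35, 0, 0, 0, 0, 0, 0]
  ]
}}

```text
clock: 5.82
eef_pos: [0.518, 0.0773, 0.0264]
tool_rot: [0.995, 0.098, 0.0, 0.0]
ft_force: [0.3, -0.8, -0.2]
grip_width: 0.0302
grasp_force: 0.0
```

Run:
```python
from h import *
plan([.494,.072,.026],np.radians(11.2)); k=bot.calibration('wrist')
cv2.imwrite('pics/w3.png',bot.camera('wrist'));np.savez('w3.npz',K=k['K'],position=k['position'],orientation=k['orientation'])
```

```text
t=5.82 pos [0.518  0.0773 0.0264] F [ 0.3 -0.8 -0.2] shift [-24.6   0.5   0.4] turn [ 0.   -0.03  0.09]
```

View pics/w3.png

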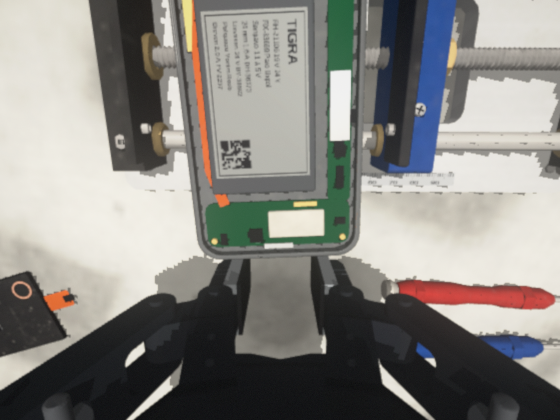

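```bash
cat > m.py <<'E'
from h import *
def rel(f,jaw,fix,end,sides):
    k=dict(np.load(f)); y=np.radians(11.2); c0=np.array([np.cos(y),np.sin(y)]); c1=np.array([-c0[1],c0[0]])
    X=lambda p,z:(lambda w:np.c_[w@c0,w@c1]*1e3)(ray(k,p,z)[:,:2])
    J=X(jaw,.038);F=X(fix,.039);E=X(end,.036);S=X(sides,.036)
    print('jaw x',J[:,0].round(1),'fix x',F[:,0].round(1),'end x',E[:,0].round(1),'sides',S.round(1).tolist())
    x0=np.r_[J[:,0],F[:,0]].mean()+44
    print('origin x',x0,'end rel',(E[:,0]-x0).round(1))
    for a,b in((0,1),(2,3)): print('yaw deg',np.degrees(np.arctan((S[a,1]-S[b,1])/(S[a,0]-S[b,0]))))
E
python3 - <<'E'
from m import rel
rel('w3.npz',[(388,170),(432,170)],[(114,170),(136,170)],[(240,257),(320,254)],[(181,50),(197,220),(366,50),(357,220)])
from h import *
c=cv2.imread('pics/w3.png')[140:270,100:440];g=cv2.cvtColor(c,cv2.COLOR_BGR2GRAY)
for u in(225,240,260,300,320,335):print(u,g[100:128,u-100])
for u in(395,410,425,118,125,132):print(u,g[20:40,u-100])
E
```

```text
jaw x [574.2 574.3] fix x [574.2 574.2] end x [536.3 537.8] sides [[617.0, 10.8], [553.0, 9.6], [617.1, -55.6], [553.1, -56.8]]
origin x 618.2324444251266 end rel [-81.9 -80.4]
yaw deg 1.0640603511250821
yaw deg 1.0551371347331324
225 [ 58  58  57  57  58  73 100 122 132 133 126 103  79  77  82 108 127 126
 118  89  54  47  46  47  46  47  45  44]
240 [ 80  82  82  82  82  81  86 108 128 130 114  85  73  69  90 117 129 124
 111  97 100 101 100 100  98  97  92  88]
260 [ 55  65  75  80  80  84 106 128 130 119  92  72  66  81 112 127 112  96
 117 135 136 135 133 133 133 133 130 129]
300 [ 83  83  83  90 109 126 130 128 112  82  73  72 101 129 128 120 115 127
 137 138 137 138 136 137 136 136 136 134]
320 [ 85  83  83  85 100 120 129 115  86  75  72  92 120 128 121 105  95 102
 103 102 103 102 101  99  99  96  87  80]
335 [ 86  84  89 109 132 134 119  92  77  76  84 109 128 123 114 158 203 206
 188 137  66  48  49  49  50  47  47  47]
395 [ 47  48  47  49  54  73  89  95  96  96  91  84  78  95 114 115 129 175
 215 218]
410 [ 91  91  92  90  91  92  94  92  94  92  87  84  96 158 204 206 211 216
 218 217]
425 [ 94  95  95  93  95  95  95  94  94  94  91  88  92 154 205 208 212 217
 218 218]
118 [ 81  81  80  80  79  81  80  81  79  83 119 192 231 235 235 235 236 236
 235 236]
125 [ 79  79  79  79  80  80  80  79  81  84 121 189 227 229 228 229 230 231
 233 233]
132 [ 73  76  76  77  78  81  80  83  82  86 122 190 228 231 231 231 230 230
 230 230]
```

>>> {"api": "move_arm", "payload": {
  "deltas": [
    [0.35, 1.5, 0, 0, 0, 0, 0],
    [0.35, 1.5, 0, 0, 0, 0, 0],
    [0.35, 1.5, 0, 0, 0, 0, 0],
    [0.35, 1, 0, 0, 0, 0, 0],
    [0.35, 0.5, 0, 0, 0, 0, 0],
    [0.35, 0, 0, 0, 0, 0, 0],
    [0.35, 0, 0, 0, 0, 0, 0]
  ]
}}

```text
clock: 6.45
eef_pos: [0.5238, 0.0784, 0.0263]
tool_rot: [0.995, 0.098, 0.0, 0.0]
ft_force: [0.3, -0.4, 0.3]
grip_width: 0.03
grasp_force: 0.1
```

Run:
```python
from h import *
plan([.494,.072,.026],np.radians(11.2)); k=bot.calibration('wrist')
im=bot.camera('wrist');cv2.imwrite('pics/w4.png',im);np.savez('w4.npz',K=k['K'],position=k['position'],orientation=k['orientation'])
cv2.imwrite('pics/w4c.png',cv2.resize(im[130:290,180:380],None,fx=3.7,fy=3.7,interpolation=cv2.INTER_CUBIC))
g=cv2.cvtColor(im,cv2.COLOR_BGR2GRAY)
for u in(260,280,300):print(u,g[235:275,u])
for u in(410,425,118,130):print(u,g[165:200,u])
```

```text
t=6.45 pos [0.5238 0.0784 0.0263] F [ 0.3 -0.4  0.3] shift [-30.4   0.5   0.3] turn [ 0.   -0.02  0.09]
260 [ 57  57  57  57  55  55  56  59  79  92  87 107 128 130 128 119  93  76
  75  86 112 130 127 117 120 138 139 139 139 139 138 139 138 137 137 136
 133 135 133 133]
280 [231 230 226 191 108  84  85  84  97 155 214 227 228 226 197 125  88  78
  79  95 119 128 125 113 123 138 140 138 139 139 139 138 138 138 137 136
 136 135 134 133]
300 [232 232 221 173  99  85  85  85  87  85  96 118 130 132 129 112  83  77
  81 105 129 128 122 118 130 142 141 140 140 139 139 140 139 138 138 138
 136 137 136 136]
410 [ 90  89  90  90  91  91  91  92  91  93  92  94  92  94  94  94  93  95
  96  92  90  87 111 169 210 215 214 208 188 179 187 196 217 229 231]
425 [ 95  94  94  95  96  96  95  97  96  96  97  96  96  96  95  96  96  96
  97  95  92  90 109 166 211 218 219 219 219 219 219 220 224 230 231]
118 [ 78  78  79  79  82  82  81  82  82  82  81  82  83  83  83  82  82  81
  81  89 146 214 234 236 236 235 235 236 235 236 236 236 236 236 236]
130 [ 77  76  77  76  77  77  76  75  74  74  76  76  77  79  78  80  81  81
  81  90 142 206 227 229 229 229 230 230 231 231 233 235 236 237 238]
```

View pics/w4.png

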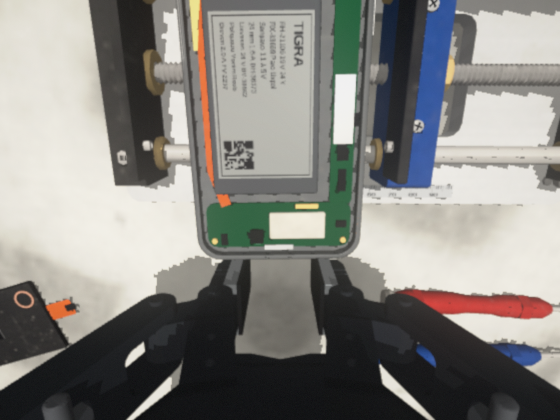

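Run:
```python
from m import rel
rel('w3.npz',[(410,172.7),(425,172.7)],[(118,170.2),(130,170.2)],[(260,256.5),(300,255.2)],[(181,50),(197,220),(366,50),(357,220)])
rel('w4.npz',[(410,187.7),(425,187.7)],[(118,185),(130,185)],[(260,258.9),(300,258.2)],[(181,50),(197,220),(366,50),(357,220)])
```

```text
jaw x [573.2 573.2] fix x [574.1 574.1] end x [536.6 537.2] sides [[617.0, 10.8], [553.0, 9.6], [617.1, -55.6], [553.1, -56.8]]
origin x 617.6665846066754 end rel [-81.1 -80.4]
yaw deg 1.0640603511250821
yaw deg 1.0551371347331324
jaw x [573.1 573.1] fix x [574.2 574.2] end x [541.4 541.8] sides [[622.9, 10.8], [558.9, 9.6], [623.0, -55.6], [559.0, -56.8]]
origin x 617.6663074136629 end rel [-76.3 -75.9]
yaw deg 1.061444118145495
yaw deg 1.0590318762544946
```

>>> {"api": "move_arm", "payload": {
  "deltas": [
    [0.35, 1, 0, 0, 0, 0, 0],
    [0.35, 1, 0, 0, 0, 0, 0],
    [0.35, 0, 0, 0, 0, 0, 0],
    [0.35, -10, 0, 0, 0, 0, 0],
    [0.35, -10, 0, 0, 0, 0, 0],
    [0.35, 0, 0, -30, 0, 0, 0],
    [0.35, 0, 0, -38, 0, 0, 0],
    [0.35, 20, 0, -35, 0, 0, 0],
    [0.35, 25, 0, -25, 0, 0, 0]
  ]
}}

```text
clock: 7.25
eef_pos: [0.5502, 0.0836, 0.1579]
tool_rot: [0.995, 0.098, 0.001, 0.0]
ft_force: [1.5, -0.0, 0.4]
grip_width: 0.03
grasp_force: 0.0
```

>>> {"api": "move_arm", "payload": {
  "deltas": [
    [0, 30, 20, 0, 0, 0, 0],
    [0, 25, 20, 0, 0, 0, 0],
    [0, 0, 0, 0, 0, 0, 0],
    [0, 0, 0, 0, 0, 0, 0],
    [0, 0, 0, 0, 0, 0, 0]
  ]
}}

```text
clock: 7.67
eef_pos: [0.6111, 0.0552, 0.1535]
tool_rot: [0.995, 0.098, -0.001, -0.0]
ft_force: [0.6, -0.3, -0.7]
grip_width: 0.0
grasp_force: 0.0
```

Run:
```python
from h import *
plan([.62,.03,.12],np.radians(11.2)); k=bot.calibration('wrist')
im=bot.camera('wrist');cv2.imwrite('pics/w5.png',im);np.savez('w5.npz',K=k['K'],position=k['position'],orientation=k['orientation'])
d=bot.outline_of('phone','wrist')[0];l,t,w,h=[int(v) for v in d['rect']];print(d['rect'])
l=max(l-70,0);t=max(t-20,0);s=im[t:t+h+40,l:l+w+140];print(l,t,s.shape)
f=min(800/s.shape[1],600/s.shape[0]);print(f)
cv2.imwrite('pics/w5c.png',cv2.resize(s,None,fx=f,fy=f,interpolation=cv2.INTER_CUBIC))
```

```text
t=7.67 pos [0.6111 0.0552 0.1535] F [ 0.6 -0.3 -0.7] shift [ 3.8 26.4 33.5] turn [-0.02  0.1   0.07]
[184.4, 104.1, 88.5, 174.5]
114 84 (214, 228, 3)
2.803738317757009
```

View pics/w5c.png

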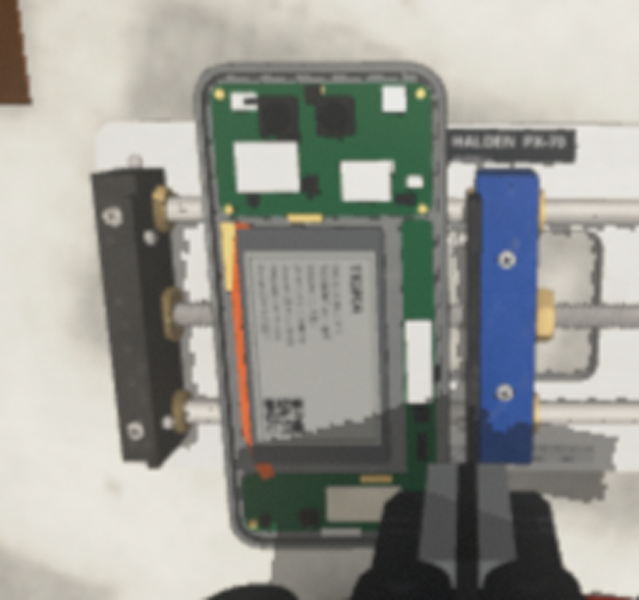

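```bash
cat > n.py <<'E'
from h import *
def run(f,jt,jb,ft,fb,pt,pb):
    k=dict(np.load(f)); y=np.radians(11.2); c0=np.array([np.cos(y),np.sin(y)]);c1=np.array([-c0[1],c0[0]])
    X=lambda p,z:[(float(v@c0*1e3),float(v@c1*1e3)) for v in ray(k,[p],z)[:,:2]][0]
    for n,a,b,z in(('jaw',jt,jb,.038),('fix',ft,fb,.039),('phone',pt,pb,.036)):
        A,B=X(a,z),X(b,z);print(n,'mid %.1f len %.1f y %.1f %.1f'%((A[0]+B[0])/2,A[0]-B[0],A[1],B[1]))
E
python3 - <<'E'
from n import *
im=cv2.imread('pics/w5.png');g=cv2.cvtColor(im,cv2.COLOR_BGR2GRAY);f=2.8037
def edge(col,row):
    c=int(round(114+col/f));r=int(round(84+row/f));p=cv2.GaussianBlur(g,(5,1),0)[r-9:r+10,c].astype(int);print(c,r-9,p);
for c,r in[(510,170),(510,463),(120,172),(140,462),(320,63),(290,548),(320,548)]:edge(c,r)
E
```

```text
296 136 [100  76  72  72  74  95 141 148  96  72  81  91  95  93  92  97  98  97
  96]
296 240 [ 60  59  59  59  57  57  58  58  62  94 123 122 113 108 108 110 111 110
 100]
157 136 [222 223 223 222 221 220 218 186 111  71  72  79  79  79  78  78  77  76
  76]
164 240 [104  82  79  78  78  77  76  84 132 192 219 227 228 228 228 228 228 228
 228]
228 97 [195 196 197 196 195 193 190 187 173 144 130 133 116  92 108 125 115  95
 103]
217 270 [ 56  55  57  66  76  71  62  66  76  94 119 131 133 133 134 133 132 132
 130]
228 270 [ 48  51  72  93  94  77  61  64  74  92 116 130 130 130 129 129 128 125
 123]
```

Run:
```python
from n import *
run('w5.npz',(296,144),(296,249),(157,143.8),(164,248.1),(228,105.6),(222,279.3))
plan([.62,.03,.12],np.radians(11.2))
```

```text
jaw mid 618.0 len 88.3 y -76.8 -78.2
fix mid 618.5 len 87.4 y 31.2 34.6
phone mid 617.1 len 146.9 y -24.7 -12.8
t=7.77 pos [0.6107 0.0556 0.154 ] F [-0.1  0.4  0. ] shift [ 4.1 26.9 34. ] turn [-0.02  0.08  0.12]
```

>>> {"api": "move_arm", "payload": {
  "deltas": [
    [0.35, -34, -13, 0, 0, 0, 0],
    [0.35, -33, -13, 0, 0, 0, 0],
    [0.35, -32, -13, 10, 0, 0, 0],
    [0.35, 0, 0, 40, 0, 0, 0],
    [0.35, 0, 0, 40, 0, 0, 0],
    [0.35, 0, 0, 38, 0, 0, 0],
    [0.35, 0, 0, 0, 0, 0, 0],
    [0.35, 0, 0, 0, 0, 0, 0]
  ]
}}

```text
clock: 8.43
eef_pos: [0.5043, 0.0742, 0.0252]
tool_rot: [0.995, 0.099, -0.003, 0.0]
ft_force: [0.4, 0.4, 0.1]
grip_width: 0.03
grasp_force: 0.0
```

Run:
```python
from h import *
plan([.5267,.0790,.026],np.radians(11.2))
```

```text
t=8.43 pos [0.5043 0.0742 0.0252] F [0.4 0.4 0.1] shift [22.9 -0.3 -0.9] turn [-0.02  0.32  0.14]
```

>>> {"api": "move_arm", "payload": {
  "deltas": [
    [0.35, 5, 0, 0, 0, 0, 0],
    [0.35, 5, 0, 0, 0, 0, 0],
    [0.35, 4, 0, 0, 0, 0, 0],
    [0.35, 3, 0, 0, 0, 0, 0],
    [0.35, 1, 0, 0, 0, 0, 0],
    [0.35, 0, 0, 0, 0, 0, 0],
    [0.35, 0, 0, 0, 0, 0, 0]
  ]
}}

```text
clock: 9.02
eef_pos: [0.5249, 0.0776, 0.0266]
tool_rot: [0.995, 0.098, 0.0, -0.0]
ft_force: [0.6, 0.9, -0.2]
grip_width: 0.0297
grasp_force: 0.0
```

Run:
```python
from h import *
plan([.5267,.0790,.026],np.radians(11.2))
```

```text
t=9.02 pos [0.5249 0.0776 0.0266] F [ 0.6  0.9 -0.2] shift [ 2.  -1.   0.6] turn [ 0.   -0.02  0.09]
```

>>> {"api": "move_arm", "payload": {
  "deltas": [
    [0.35, 1, 0, 0, 0, 0, 0],
    [0.35, 1, 0, 0, 0, 0, 0],
    [0.35, 0, 0, 0, 0, 0, 0],
    [0.35, -8, 0, 0, 0, 0, 0],
    [0.35, -12, 0, 0, 0, 0, 0],
    [0.35, 0, 0, -25, 0, 0, 0],
    [0.35, 0, 0, -38, 0, 0, -7],
    [0, 0, 0, -40, 0, 0, -7],
    [0, 0, 0, 0, 0, 0, -7],
    [0, 0, 0, 0, 0, 0, -7]
  ]
}}

```text
clock: 9.85
eef_pos: [0.5088, 0.0743, 0.1326]
tool_rot: [0.941, 0.339, 0.003, 0.001]
ft_force: [-0.2, 1.3, -0.1]
grip_width: -0.0003
grasp_force: 0.0
```

Run:
```python
from h import *
print(obs()['joint_pos'])
plan([.6282,.0087,.13],np.radians(101.3))
```

```text
[ 1.45036705e-01  3.35504127e-01 -1.54227902e-01  1.07445895e+00
 -1.14288149e-05  2.59489052e+00]
t=9.85 pos [0.5088 0.0743 0.1326] F [-0.2  1.3 -0.1] shift [ 50.1 126.7   3.3] turn [  0.35  -0.18 -61.67]
```

>>> {"api": "move_arm", "payload": {
  "deltas": [
    [0, 0, 0, 0, 0, 0, 7],
    [0, 0, 0, 0, 0, 0, 7],
    [0, 0, 0, 0, 0, 0, 7],
    [0, 0, 0, 0, 0, 0, 7],
    [0, 0, 0, 0, 0, 0, 7],
    [0, 0, 0, 0, 0, 0, 7],
    [0, 0, 0, 0, 0, 0, 7],
    [0, 0, 0, 0, 0, 0, 7],
    [0, 0, 0, 0, 0, 0, 7],
    [0, 0, 0, 0, 0, 0, 7]
  ]
}}

```text
clock: 10.68
eef_pos: [0.4878, -0.1016, 0.1294]
tool_rot: [0.987, -0.143, -0.011, -0.071]
ft_force: [0.9, 0.2, -0.3]
grip_width: 0.0003
grasp_force: 0.0
```

>>> {"api": "move_arm", "payload": {
  "deltas": [
    [0, 0, 0, 0, 0, 0, 7],
    [0, 0, 0, 0, 0, 0, 7],
    [0, 0, 0, 0, 0, 0, 7],
    [0, 0, 0, 0, 0, 0, 7],
    [0, 0, 0, 0, 0, 0, 7],
    [0, 0, 0, 0, 0, 0, 7],
    [0, 0, 0, 0, 0, 0, 6.3],
    [0, 0, 0, 0, 0, 0, 0],
    [0, 0, 0, 0, 0, 0, 0]
  ]
}}

```text
clock: 11.43
eef_pos: [0.3695, -0.2795, 0.1295]
tool_rot: [0.903, -0.398, -0.044, -0.153]
ft_force: [-0.4, 0.7, -0.0]
grip_width: -0.0003
grasp_force: 0.0
```

Run:
```python
from h import *
plan([.6282,.0087,.13],np.radians(-78.7))
```

```text
t=11.43 pos [ 0.3695 -0.2795  0.1295] F [-0.4  0.7 -0. ] shift [ -27.8 -373.   100.4] turn [-10.57  15.23  30.87]
```

Run:
```python
from h import *
print(obs()['joint_pos'].round(3),obs()['joint_vel'].round(2))
r=R.from_quat(obs()['tool_rot']).as_matrix().round(3);print(r)
```

```text
[-0.806  0.398 -0.118  1.257  0.249  3.141] [ 0.06 -0.01 -0.   -0.01  0.01 -0.  ]
[[ 0.679 -0.733  0.043]
 [-0.706 -0.636  0.311]
 [-0.201 -0.242 -0.949]]
```

Run:
```python
from h import *
for y in(-20,30,101.3):plan([.50,-.10,.14],np.radians(y))
```

```text
t=11.43 pos [ 0.3695 -0.2795  0.1295] F [-0.4  0.7 -0. ] shift [ -40.1 -212.4   51.6] turn [-16.63   8.07 -27.32]
t=11.43 pos [ 0.3695 -0.2795  0.1295] F [-0.4  0.7 -0. ] shift [ -40.1 -212.4   51.6] turn [-19.78   0.31 -76.85]
t=11.43 pos [ 0.3695 -0.2795  0.1295] F [-0.4  0.7 -0. ] shift [ -40.1 -212.4   51.6] turn [ -20.24  -14.04 -147.22]
```

>>> {"api": "move_arm", "payload": {
  "deltas": [
    [0, 0, 0, -20, -1.65, 0, -6.4],
    [0, 0, 0, 0, -1.65, 0, -6.4],
    [0, 0, 0, 0, -1.65, 0, -6.4],
    [0, 0, 0, 0, -1.65, 0, -6.4],
    [0, 0, 0, 0, -1.65, 0, -6.4],
    [0, 0, 0, 0, -1.65, 0, -6.4],
    [0, 0, 0, 0, -1.65, 0, -6.4],
    [0, 0, 0, 0, -1.65, 0, -6.4],
    [0, 0, 0, 0, -1.65, 0, -6.4],
    [0, 0, 0, 0, -1.65, 0, -6.4]
  ]
}}

```text
clock: 12.27
eef_pos: [0.3709, -0.2832, 0.1489]
tool_rot: [0.987, 0.156, -0.01, -0.027]
ft_force: [-0.3, 0.3, -0.2]
grip_width: 0.0
grasp_force: 0.0
```

Run:
```python
from h import *
print(obs()['joint_pos'].round(3))
plan([.6282,.0087,.14],np.radians(30));plan([.6282,.0087,.14],np.radians(101.3))
```

```text
[-0.667  0.277 -0.193  1.154  0.023  2.161]
t=12.27 pos [ 0.3709 -0.2832  0.1489] F [-0.3  0.3 -0.2] shift [ 334.8 -197.8   16.7] turn [ -3.31   0.24 -12.08]
t=12.27 pos [ 0.3709 -0.2832  0.1489] F [-0.3  0.3 -0.2] shift [ 334.8 -197.8   16.7] turn [ -3.09  -1.89 -83.36]
```

>>> {"api": "move_arm", "payload": {
  "deltas": [
    [0, 0, 0, 0, -1.65, 0, -6],
    [0, 0, 0, 0, -1.65, 0, -6],
    [0, 0, 0, 0, 0, 0, -7.1],
    [0, 0, 0, 0, 0, 0, -7.1],
    [0, 0, 0, 0, 0, 0, -7.1],
    [0, 0, 0, 0, 0, 0, -7.1],
    [0, 0, 0, 0, 0, 0, -7.1],
    [0, 0, 0, 0, 0, 0, -7.1],
    [0, 0, 0, 0, 0, 0, -7.1],
    [0, 0, 0, 0, 0, 0, -7.1]
  ]
}}

```text
clock: 13.1
eef_pos: [0.3707, -0.2831, 0.1489]
tool_rot: [0.727, 0.687, -0.002, -0.001]
ft_force: [0.0, -0.7, 0.1]
grip_width: -0.0
grasp_force: 0.0
```

>>> {"api": "move_arm", "payload": {
  "deltas": [
    [0, 0, 0, 0, 0, 0, -7.1],
    [0, 0, 0, 0, 0, 0, -7.1],
    [0, 0, 0, 0, 0, 0, 0],
    [0, 0, 0, 0, 0, 0, 0]
  ]
}}

```text
clock: 13.43
eef_pos: [0.3705, -0.2836, 0.1489]
tool_rot: [0.64, 0.768, -0.002, -0.002]
ft_force: [-0.4, 0.4, -0.6]
grip_width: -0.0001
grasp_force: 0.0
```

Run:
```python
from h import *
print(obs()['joint_pos'].round(3))
plan([.6282,.0087,.14],np.radians(101.3))
```

```text
[-0.651  0.24  -0.241  1.093 -0.003  0.739]
t=13.43 pos [ 0.3705 -0.2836  0.1489] F [-0.4  0.4 -0.6] shift [241.2 306.2   7.5] turn [-0.27 -0.03 -0.93]
```

Shift 241, 306 over 10 rows (24.1, 30.6, norm 39), then check with a picture.

>>> {"api": "move_arm", "payload": {
  "deltas": [
    [0, 24, 30.5, 0, 0, 0, -0.9],
    [0, 24, 30.5, 0, 0, 0, 0],
    [0, 24, 30.5, 0, 0, 0, 0],
    [0, 24, 30.5, 0, 0, 0, 0],
    [0, 24, 30.5, 0, 0, 0, 0],
    [0, 24, 30.5, 0, 0, 0, 0],
    [0, 24, 30.5, 0, 0, 0, 0],
    [0, 24, 30.5, 0, 0, 0, 0],
    [0, 24, 30.5, 0, 0, 0, 0],
    [0, 24, 30.5, 0, 0, 0, 0]
  ]
}}

```text
clock: 14.27
eef_pos: [0.6233, 0.0125, 0.1473]
tool_rot: [0.635, 0.773, -0.002, -0.002]
ft_force: [0.3, -0.1, 0.4]
grip_width: -0.0001
grasp_force: 0.0
```

>>> {"api": "move_arm", "payload": {
  "deltas": [
    [0, 0, 0, 0, 0, 0, 0],
    [0, 0, 0, 0, 0, 0, 0],
    [0, 0, 0, 0, 0, 0, 0]
  ]
}}

```text
clock: 14.52
eef_pos: [0.6218, 0.0106, 0.1468]
tool_rot: [0.634, 0.773, -0.002, -0.002]
ft_force: [0.4, -0.5, -0.4]
grip_width: -0.0001
grasp_force: 0.0
```

Run:
```python
from h import *
print(obs()['joint_pos'].round(3))
plan([.6282,.0087,.14],np.radians(101.3))
k=bot.calibration('wrist');im=bot.camera('wrist');cv2.imwrite('pics/w6.png',im);np.savez('w6.npz',K=k['K'],position=k['position'],orientation=k['orientation'])
```

```text
[ 1.700e-02  5.370e-01  2.020e-01  1.243e+00 -1.000e-03  1.391e+00]
t=14.52 pos [0.6218 0.0106 0.1468] F [ 0.4 -0.5 -0.4] shift [-3.1  5.9  6.8] turn [-0.38 -0.02  0.  ]
```

View pics/w6.png

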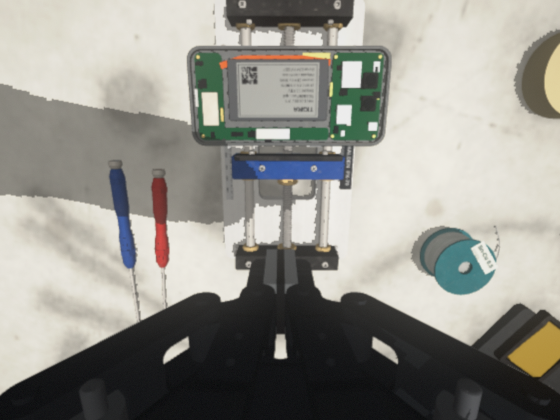

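Run:
```python
from h import *
k=dict(np.load('w6.npz'))
P=ray(k,[(288,180),(287,248)],[.038,.039]);print(P.round(4));m=P.mean(0)
plan([m[0],m[1],.0255],np.radians(101.3))
plan([P[0,0],P[0,1],.0255],np.radians(101.3))
```

```text
[[ 0.6221  0.0363  0.038 ]
 [ 0.6329 -0.0196  0.039 ]]
t=14.57 pos [0.6216 0.0098 0.1471] F [-0.7 -0.2 -0.4] shift [ -2.6   6.2 121.6] turn [-0.36 -0.02 -0.05]
t=14.57 pos [0.6216 0.0098 0.1471] F [-0.7 -0.2 -0.4] shift [ 25.8   6.4 121.6] turn [-0.36 -0.02 -0.05]
```

>>> {"api": "move_arm", "payload": {
  "deltas": [
    [0, -1.3, 3, 0, -0.36, 0, 0],
    [0, -1.3, 3, 20, 0, 0, 0],
    [0, 0, 0, 30, 0, 0, 0],
    [0, 0, 0, 30, 0, 0, 0],
    [0, 0, 0, 12, 0, 0, 0],
    [0, 0, 0, 6, 0, 0, 0],
    [0, 0, 0, 3, 0, 0, 0],
    [0, 0, 0, 0, 0, 0, 0],
    [0, 0, 0, 0, 0, 0, 0]
  ]
}}

```text
clock: 15.32
eef_pos: [0.6301, 0.0081, 0.048]
tool_rot: [0.634, 0.773, 0.002, 0.001]
ft_force: [1.2, -0.6, 0.1]
grip_width: -0.0
grasp_force: 0.0
```

Run:
```python
from h import *
plan([.6221,.0363,.041],np.radians(101.3))
```

```text
t=15.32 pos [0.6301 0.0081 0.048 ] F [ 1.2 -0.6  0.1] shift [29.2 -2.3  7. ] turn [ 0.23  0.01 -0.05]
```

>>> {"api": "move_arm", "payload": {
  "deltas": [
    [0, 0, -2, 3, 0, 0, 0],
    [0, 0, 0, 2, 0, 0, 0],
    [0, 0, 0, 1, 0, 0, 0],
    [0, 0, 0, 0, 0, 0, 0],
    [0, 0, 0, 0, 0, 0, 0]
  ]
}}

```text
clock: 15.73
eef_pos: [0.6271, 0.0083, 0.0405]
tool_rot: [0.634, 0.773, 0.001, 0.0]
ft_force: [0.6, -0.2, -0.8]
grip_width: 0.0001
grasp_force: 0.0
```

>>> {"api": "move_arm", "payload": {
  "deltas": [
    [0, 4, 0, -0.5, 0, 0, 0],
    [0, 4, 0, 0, 0, 0, 0],
    [0, 3, 0, 0, 0, 0, 0],
    [0, 2, 0, 0, 0, 0, 0],
    [0, 1.5, 0, 0, 0, 0, 0],
    [0, 1.5, 0, 0, 0, 0, 0],
    [0, 1.5, 0, 0, 0, 0, 0],
    [0, 1.5, 0, 0, 0, 0, 0],
    [0, 1.5, 0, 0, 0, 0, 0],
    [0, 1.5, 0, 0, 0, 0, 0]
  ]
}}

```text
clock: 16.57
eef_pos: [0.6229, 0.0293, 0.0409]
tool_rot: [0.634, 0.773, 0.0, 0.001]
ft_force: [-0.9, -1.6, -0.3]
grip_width: 0.0002
grasp_force: 1.0
```

>>> {"api": "move_arm", "payload": {
  "deltas": [
    [0, 1.5, 0, 0, 0, 0, 0],
    [0, 1.5, 0, 0, 0, 0, 0],
    [0, 1.5, 0, 0, 0, 0, 0],
    [0, 1.5, 0, 0, 0, 0, 0],
    [0, 1.5, 0, 0, 0, 0, 0],
    [0, 1.5, 0, 0, 0, 0, 0],
    [0, 1.5, 0, 0, 0, 0, 0]
  ]
}}

```text
clock: 17.15
eef_pos: [0.6207, 0.0401, 0.0409]
tool_rot: [0.634, 0.773, 0.001, 0.0]
ft_force: [1.4, -2.8, 0.4]
grip_width: 0.0001
grasp_force: 1.4
```

>>> {"api": "move_arm", "payload": {
  "deltas": [
    [0, 1.5, 0, 0, 0, 0, 0],
    [0, 1.5, 0, 0, 0, 0, 0],
    [0, 1.5, 0, 0, 0, 0, 0],
    [0, 1.5, 0, 0, 0, 0, 0],
    [0, 1, 0, 0, 0, 0, 0],
    [0, 0, 0, 0, 0, 0, 0]
  ]
}}

```text
clock: 17.65
eef_pos: [0.6193, 0.0474, 0.0409]
tool_rot: [0.634, 0.773, 0.001, 0.0]
ft_force: [0.6, -2.0, -0.4]
grip_width: 0.0002
grasp_force: 0.9
```

Run:
```python
from h import *
k=bot.calibration('wrist');im=bot.camera('wrist');cv2.imwrite('pics/w7.png',im);np.savez('w7.npz',K=k['K'],position=k['position'],orientation=k['orientation'])
```

```text
(no output)
```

View pics/w7.png

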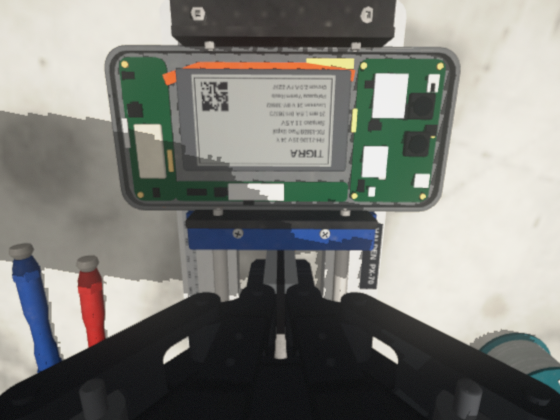

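>>> {"api": "move_arm", "payload": {
  "deltas": [
    [0, 0.8, 0, 0, 0, 0, 0],
    [0, 0.8, 0, 0, 0, 0, 0],
    [0, 0.5, 0, 0, 0, 0, 0],
    [0, 0, 0, 0, 0, 0, 0]
  ]
}}

```text
clock: 18.03
eef_pos: [0.619, 0.0491, 0.0409]
tool_rot: [0.634, 0.773, 0.001, 0.0]
ft_force: [1.6, -2.8, -0.9]
grip_width: 0.0
grasp_force: 1.2
```

>>> {"api": "move_arm", "payload": {
  "deltas": [
    [0, 0.5, 0, 0, 0, 0, 0],
    [0, 0.5, 0, 0, 0, 0, 0],
    [0, 0, 0, 0, 0, 0, 0]
  ]
}}

```text
clock: 18.28
eef_pos: [0.6189, 0.0494, 0.041]
tool_rot: [0.634, 0.773, 0.0, 0.001]
ft_force: [0.7, -4.2, -0.9]
grip_width: -0.0004
grasp_force: 2.4
```

>>> {"api": "move_arm", "payload": {
  "deltas": [
    [0, 0.5, 0, 0, 0, 0, 0],
    [0, 0.5, 0, 0, 0, 0, 0],
    [0, 0, 0, 0, 0, 0, 0],
    [0, 0, 0, 0, 0, 0, 0]
  ]
}}

```text
clock: 18.62
eef_pos: [0.6189, 0.0495, 0.041]
tool_rot: [0.634, 0.773, -0.0, 0.001]
ft_force: [2.0, -6.9, -1.5]
grip_width: -0.0002
grasp_force: 3.4
```

>>> {"api": "move_arm", "payload": {
  "deltas": [
    [0, 0.5, 0, 0, 0, 0, 0],
    [0, 0.5, 0, 0, 0, 0, 0],
    [0, 0, 0, 0, 0, 0, 0],
    [0, 0, 0, 0, 0, 0, 0]
  ]
}}

```text
clock: 18.95
eef_pos: [0.6189, 0.0495, 0.041]
tool_rot: [0.635, 0.773, -0.001, 0.002]
ft_force: [2.7, -9.0, -1.8]
grip_width: 0.0004
grasp_force: 4.5
```

>>> {"api": "move_arm", "payload": {
  "deltas": [
    [0, 0.5, 0, 0, 0, 0, 0],
    [0, 0, 0, 0, 0, 0, 0],
    [0, -2, 0, 0, 0, 0, 0],
    [0, -4, 0, 0, 0, 0, 0],
    [0, -8, 0, 0, 0, 0, 0],
    [0, -5, 0, -15, 0, 0, 0],
    [0, 0, 0, -35, 0, 0, 0],
    [0, 0, 0, -35, 0, 0, 0],
    [0, 0, 0, -30, 0, 0, 0],
    [0, 0, 0, 0, 0, 0, 0]
  ]
}}

```text
clock: 19.78
eef_pos: [0.6256, 0.0343, 0.1638]
tool_rot: [0.634, 0.773, 0.005, 0.004]
ft_force: [1.7, 0.5, 1.2]
grip_width: 0.0005
grasp_force: 0.0
```

>>> {"api": "move_arm", "payload": {
  "deltas": [
    [0, 0, 0, 0, 0, 0, 0],
    [0, 0, 0, 0, 0, 0, 0]
  ]
}}

```text
clock: 19.95
eef_pos: [0.6213, 0.034, 0.1555]
tool_rot: [0.634, 0.773, 0.001, -0.0]
ft_force: [0.7, -0.5, -0.1]
grip_width: 0.0
grasp_force: 0.0
```

Run:
```python
from h import *
plan([.62,.03,.15],np.radians(101.3))
k=bot.calibration('wrist');im=bot.camera('wrist');cv2.imwrite('pics/w8.png',im);np.savez('w8.npz',K=k['K'],position=k['position'],orientation=k['orientation'])
cv2.imwrite('pics/w8c.png',cv2.resize(im[0:230,150:430],None,fx=2.6,fy=2.6,interpolation=cv2.INTER_CUBIC))
```

```text
t=19.95 pos [0.6213 0.034  0.1555] F [ 0.7 -0.5 -0.1] shift [-3.7 -2.   5.5] turn [ 0.03 -0.08  0.03]
```

View pics/w8c.png

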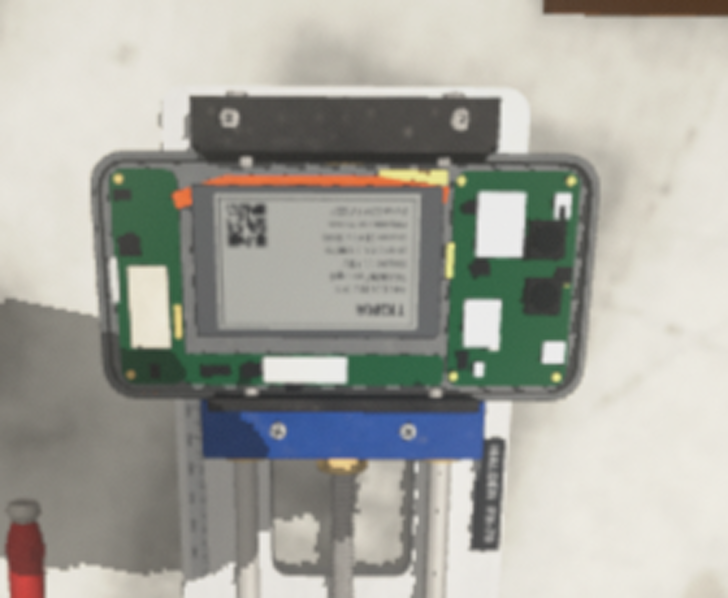

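```bash
python3 -c "
from workcell import bot
print(bot.job_done())"
```

```text
the job is handed in; nothing more can be done
None
```

The phone is centred to within about 0.5 mm and held square between the blue jaw and the fixed jaw. The jaw stopped solid at about 9 N, and the arm was clear of everything when I handed the job in at about 20 s. I could not see the phone's edge at the fixed jaw because the lip hides it, so the closed gap is inferred from that stop and a jaw travel of about 24.5 mm, against about 25.5 mm expected. A wrongly directed turn on the way to the jaw swung the arm off course and tilted the tool at about 0.13 m height. Force readings at the stops stayed low, but I did not check afterwards that the loose tools had not moved.

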